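# Offer a new bulb up to the desk lamp

### The arm

A 7-joint arm with a two-finger parallel gripper is mounted at the origin on the work surface. World frame = base frame: x ahead of the robot, y to its left, z up, the work surface at z = 0. Lengths are in m, angles in rad, forces in N, time in s.
With the tool pointing down it reaches from about 0.425 to 0.95 m from the base axis. Payload 4.7 kg.
Tool frame: the origin (TCP) lies midway between the tips of the shut fingers; the grasp point (between the pads) lies 19 mm behind it (ctrl.pinch_z is the distance from the TCP to the grasp point, in m); z points along the fingers, y is the direction in which the jaws open and shut (so a half turn about z gives the same grasp; the last joint's range is limited). The gripper opens to 87 mm and grips with 3 to 60 N. Pads are 19 mm wide; open, the fingers measure 117 mm over their backs; the gripper's body (75 mm by 190 mm) begins 51 mm behind the grasp point.
Start: joints at [1.22, 0.469, -0.049, 1.532, 0.024, 1.141, -0.082], TCP at [0.214, -0.64, 0.223] pointing down, gripper open.
Joint ranges: [-2.59, 2.59], [-0.33, 1.99], [-1.39, 1.29], [0.1, 2.45], [-1.04, 4.18], [0.21, 1.99], [-2.66, 2.66]. Speed limits (rad/s): [2.57, 2.57, 3.14, 3.14, 3.14, 3.14, 3.14].

### API

Orientations are given as a unit quaternion [x, y, z, w].
In Python, from plant import state, vision, order, nets, ctrl gives the robot as it stands.
- The arm moves only by the tool arm_command, never from a script. Its argument "motion" is a list of rows, each a list of 4 numbers: the shift along the tool's x, y, z in m, then the turn about the tool's z in degrees. In form: [[tx, ty, tz, turn], ...]. A call has 1 to 5 rows; each row shifts and turns the commanded pose from where the row before left it, along the tool's axes as they then stand; what a row does not reach is not made up. A row lasts 1/8 s, in which the tool goes at most 62.5 mm and 10.7 degrees, less where a joint would pass 70% of its speed; a pose out of reach is approached as far as the arm can. A call is refused whole if a number of a shift passes 0.0625 or a number of a turn 10.7, either way. A call with a gripper value outside its range is refused whole. "jaw" is the closure, from 0 (fully open) to 1 (shut), set as the call begins (left out, the last holds). The fingers move at their own pace and stop on an object; "newtons" is the grip in N (left out, the last holds). Time passes only in rows, so rows that do not move let the fingers close. It gives the time, the measured TCP pose, the force and the opening at its end, in the units of the state.
- state(): the state, without advancing time (a new reading comes with each control period).
- vision.read_camera(name): name is "side" or "top" or "wrist"; returns a dict with "color" (420x560x3 uint8, red, green, blue), "fx", "fy", "cx", "cy" (pixels), "xyz" and "orientation" of the camera in the world. Camera axes: x right, y down, z forward; pixel columns grow to the right and rows downward; lengths in m; the calibration is good to about 2 mm. A picture is of the moment at which its call begins. There is no depth.
- order.finish_job(): hands the job in, once; it reports no verdict.
Trained networks look in the newest picture that a camera, given by its name, has taken for a name from the list of things; names that differ only in an ending like _2 or _b are one class to them, and where a whole thing is asked for, a point or a joint stands for the part that bears it (a point fixed in the world has none). Each returns a list of dicts, best first, with "p" (0 to 1); they miss things now and then, are a little off and sometimes report something else, mostly with a low value. They report only what shows in the picture. A call takes as long as a camera call.
- nets.find_in(camera, query): "rect" ([left, top, width, height] as shares, 0 to 1, of the picture: columns of its width, rows of its height, round what is visible of it).
- nets.cut_out(camera, query): "mask" (420x560 bool, what is visible of it) and "rect" ([left, top, width, height] as shares, 0 to 1, of the picture: columns of its width, rows of its height, round what is visible of it).
- nets.pinpoint(camera, query): "location" ([column, row] as shares, 0 to 1, of the picture: columns of its width, rows of its height: a listed point, or the origin of a listed thing).
The state is a dict: "t": time; "qpos": joint angles; "qd": joint speeds; "tau": joint torques, N m; "tool_pos": TCP position; "tool_rot": TCP orientation; "contact_force": force on the tool from outside, world axes, zero at the start; "moment": the same for the moment, N m; "finger_gap": finger opening in m.
Only numpy, scipy, OpenCV 4.12 (cv2) and the standard library are available. Lean on these libraries where they do the work, as an engineer would, in place of code of your own. Each camera call takes 0.05 s, during which the arm holds its last target.

### The job

Set the small brass lamp upright on the narrow mahogany plinth, centred on it and with the lamp's oblong foot lying along the plinth's length, and let go of it. Then lift the frosted bulb out of its wooden rack, carry it over the things on the desk and finish still holding it, upright with the glass on top, its cap about a centimetre above the lamp's open socket, centred over it and with the bulb's two cap pins in line with the socket's two slots. The bulb must never touch the lamp, the other things on the desk are to stay where they are, and the program ends with the bulb held still in the gripper.

Things in the scene. Friction and masses are not known exactly. Their poses are not given: they have to be found in the camera images.
- lamp_barrel (a point): Brass lamp (sizes in mm), loose, 0.5 kg, 115 tall: oblong foot 80 (along its x) x 50 x 12 thick, thin stem 14 wide, and at the top an upright round socket barrel 32 in diameter spanning heights 74 to 115. This point is on the barrel's axis, 95 mm above the foot's underside, a good place to grip. z up; x along the foot's long side. Small dark button on the foot at +x.
- lamp_mouth (a point): Centre of the lamp socket's open mouth, at the rim, on the same axis, 115 mm above the foot's underside; the opening is 26 wide. z up. The two dark bayonet slots are in the rim and barrel wall on opposite sides, at +x and -x, that is in line with the foot's long side.
- plinth_top (a point): Middle of the top face of the fixed mahogany plinth (sizes in mm): block 110 long (x) x 44 wide (y) x 50 high, on the desk. z up. The lamp's foot is 6 mm wider than it and so overhangs its long sides by 3 mm each when centred.
- rack: Fixed wooden bulb rack (sizes in mm), block 130 (x) x 44 (y) x 22 high; origin at the centre of its underside. Three round holes 30 wide, 17 deep, in a row along x; the bulb stands cap down in the middle one, the outer two (45 mm away) are empty.
- bulb_mid (a point): Frosted white bulb (sizes in mm), loose, about 50 g, 82 tall, cap down: brass cap 22 wide, 22 long, then glass, a straight cylinder 40 wide from 32 to 60 above the cap's end, domed above. This point is mid straight glass, 46 above the cap's end, good to grip. z up. Two small pins stick out of the cap at +x and -x, 27 across, 8 above its end; in the rack they lie along the rack's x.
- bulb_cap (a point): Centre of the flat lower end of the bulb's cap; axes as the bulb's (z up through the glass, x along the pins).
- mug: Bystander, loose: white porcelain shaving mug, 76 wide, 90 tall, handle to one side (mm); origin at the centre of its underside.
- bottle: Bystander, loose: amber glass tonic bottle, 56 wide, 115 tall (mm); origin at the centre of its underside.
- brush: Bystander, loose: bone-handled shaving brush standing on its handle, bristles up, 40 wide, 107 tall (mm); origin at the centre of its underside.
- jar: Bystander, loose: glass pomade jar with a metal lid, 52 wide, 55 tall (mm); origin at the centre of its underside.
- comb: Bystander, loose: tortoiseshell comb lying flat, 160 x 34, 5 thick; origin at mid-length on the underside (mm).
- clipper: Bystander, loose: chrome hand clipper lying flat, about 190 x 72, 20 high; origin at the middle of its underside (mm).
- bell: Bystander, loose: brass counter bell, 74 wide, 48 tall (mm); origin at the centre of its underside.

How it is judged:
By the outcome, as a careful person would: the job done as asked, in the order asked, and still so for the second after the job is handed in, while the arm keeps its last pose, push and grip.
It also fails if it takes over 64 s, if anything falls off the work surface, if the arm or the gripper's body presses on something with over 40 N, if the wrist force passes 120 N, or if a joint passes its speed limit or range.

## Working session

There is one attempt and no reset: what is moved stays moved. The work goes in short steps, Python scripts to look and compute and a tool call to move; the robot and the scene stay as the last step left them, time stands still between calls to the robot, and variables do not carry over. Pictures are saved under pics/ and viewed, and the job is handed in when it is done.

Besides the shell and the picture viewer there is one more tool, called after "Emit:" as name(argument=value, ...), one argument or row to a line, values as JSON. arm_command: Moves the arm, as the interface text tells. Its arguments: {"type":"object","properties":{"motion":{"type":"array"},"jaw":{"type":"number"},"newtons":{"type":"number"}},"required":["motion"]}

```bash
ls; mkdir -p pics; python3 - <<'E'
from plant import state, vision, order, nets, ctrl
import cv2
s=state();print(s, ctrl.pinch_z)
for n in ["side","top","wrist"]:
    r=vision.read_camera(n)
    cv2.imwrite(f"pics/{n}0.png",r["color"][:,:,::-1])
    print(n,{k:v for k,v in r.items() if k!="color"})
E
```

```text
pics
{'t': 0.0, 'qpos': array([ 1.22010013,  0.46946323, -0.04859789,  1.53370037,  0.02411134,
        1.14100151, -0.08226409]), 'qd': array([ 1.60109614e-03, -8.51365412e-04,  2.08067718e-03,  5.62300532e-04,
       -7.29054813e-04,  4.55772812e-05, -1.93983120e-03]), 'tau': array([ 4.69654890e-05, -5.07972765e+01, -8.09823791e-02, -2.36153555e+01,
       -6.14128634e-02,  3.79567256e-02,  1.70487774e-04]), 'tool_pos': array([ 0.21329894, -0.63977337,  0.22148203]), 'tool_rot': array([ 9.87077303e-01,  1.60241731e-01, -1.99614711e-04, -9.72904674e-04]), 'contact_force': array([-0.10611213, -0.91206741, -0.04906005]), 'moment': array([-0.0098185 , -0.03681893,  0.02190243]), 'finger_gap': 0.08705431894135915} 0.0187
side {'fx': 448.2495821807099, 'fy': 448.2495821807099, 'cx': 270.3346124851945, 'cy': 212.19147790200603, 'xyz': array([ 0.5231124 , -0.73053186,  0.64070233]), 'orientation': array([ 0.89097519, -0.03360793,  0.02831463, -0.45192035])}
top {'fx': 426.0333983498686, 'fy': 426.0333983498686, 'cx': 280.3705148479107, 'cy': 211.54791721661107, 'xyz': array([ 5.17331386e-01, -8.79086445e-04,  1.11389882e+00]), 'orientation': array([ 0.71103131, -0.7023749 ,  0.0148233 , -0.02973624])}
wrist {'fx': 363.31875265939624, 'fy': 363.31875265939624, 'cx': 282.79893673453734, 'cy': 209.7321054317299, 'xyz': array([ 0.27989469, -0.61746559,  0.38496327]), 'orientation': array([ 0.80406265, -0.58000775, -0.07689985,  0.10564411])}
```

View pics/side0.png

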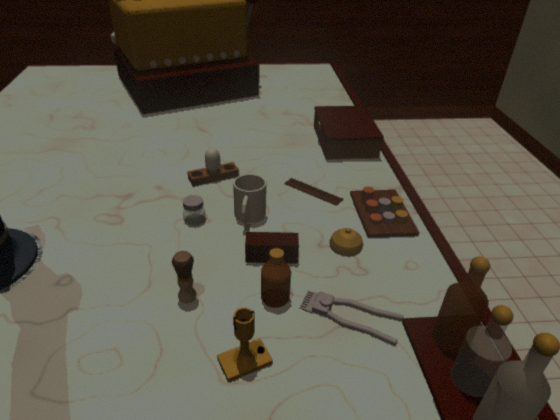

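View pics/top0.png

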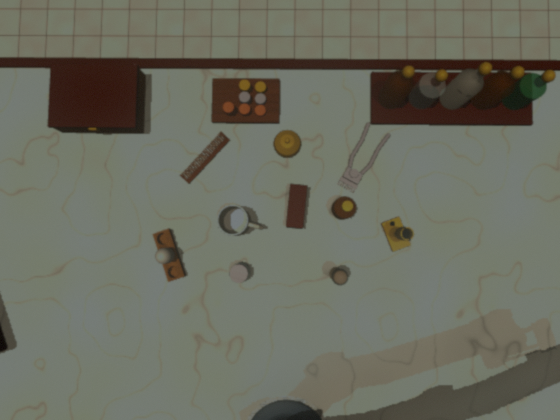

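```bash
cat > h.py <<'E'
from plant import state, vision, order, nets, ctrl
import numpy as np, cv2
from scipy.spatial.transform import Rotation as R
from scipy.optimize import least_squares
W,H=560,420
def ray(c,loc):
    u=loc[0]*W; v=loc[1]*H
    d=R.from_quat(c["orientation"]).apply([(u-c["cx"])/c["fx"],(v-c["cy"])/c["fy"],1])
    return np.array(c["xyz"]),d/np.linalg.norm(d)
def atz(c,loc,z):
    o,d=ray(c,loc); return o+d*(z-o[2])/d[2]
def tri(rs):
    A=np.zeros((3,3));b=np.zeros(3)
    for o,d in rs:
        P=np.eye(3)-np.outer(d,d);A+=P;b+=P@o
    x=np.linalg.solve(A,b)
    return x,[np.linalg.norm((np.eye(3)-np.outer(d,d))@(x-o)) for o,d in rs]
def proj(c,p):
    q=R.from_quat(c["orientation"]).inv().apply(np.array(p)-c["xyz"])
    return np.stack([q[...,0]/q[...,2]*c["fx"]+c["cx"],q[...,1]/q[...,2]*c["fy"]+c["cy"]],-1)
E
python3 - <<'E'
from h import *
c={n:vision.read_camera(n) for n in ["side","top"]}
for q in ["lamp_barrel","lamp_mouth","plinth_top","rack","bulb_mid","bulb_cap","mug","bottle","brush","jar","comb","clipper","bell"]:
    rs=[]
    for n in c:
        r=nets.pinpoint(n,q)
        print(q,n,[(np.round(np.array(x["location"])*[W,H],1).tolist(),round(x["p"],2)) for x in r[:3]])
        if r: rs.append(ray(c[n],r[0]["location"]))
    if len(rs)==2: print("   ",*[np.round(x,4) for x in tri(rs)])
print(state()["t"])
E
```

```text
lamp_barrel side [([241.3, 321.7], 0.67)]
lamp_barrel top [([403.0, 233.5], 0.69)]
    [ 0.5306 -0.2707  0.0955] [0.002 0.002]
lamp_mouth side [([241.8, 314.8], 0.89)]
lamp_mouth top [([406.4, 233.2], 0.69)]
    [ 0.5314 -0.2736  0.1146] [0.0018 0.0018]
plinth_top side [([269.9, 238.8], 0.86), ([185.0, 295.7], 0.16)]
plinth_top top [([401.3, 232.6], 0.59), ([298.4, 208.6], 0.57)]
    [ 0.5529 -0.2336  0.2287] [0.0205 0.0205]
rack side [([215.0, 177.0], 0.55), ([250.6, 212.0], 0.47)]
rack top [([170.6, 255.8], 0.89)]
    [0.4718 0.3085 0.0018] [0.0036 0.0036]
bulb_mid side [([215.7, 158.1], 0.58)]
bulb_mid top [([166.2, 254.9], 0.81)]
    [0.4768 0.3024 0.0631] [0.0038 0.0038]
bulb_cap side [([216.9, 174.1], 0.73)]
bulb_cap top [([402.6, 232.4], 0.19)]
    [ 0.5166 -0.2097  0.3254] [0.0146 0.0146]
mug side [([251.2, 212.7], 0.91), ([356.0, 314.1], 0.37)]
mug top [([230.8, 220.6], 0.98)]
    [ 0.5639  0.154  -0.0084] [0.0013 0.0013]
bottle side [([277.8, 297.7], 0.69)]
bottle top [([340.2, 207.8], 0.92)]
    [ 0.6006 -0.1336 -0.003 ] [0.0013 0.0013]
brush side [([185.6, 298.0], 0.93)]
brush top [([332.1, 274.7], 0.57)]
    [ 0.424  -0.1142 -0.0118] [0.0003 0.0003]
jar side [([193.8, 219.9], 0.84)]
jar top [([242.2, 272.0], 0.83), ([341.3, 209.9], 0.74)]
    [0.4287 0.1202 0.0012] [0.0002 0.0002]
comb side [([311.7, 195.8], 0.8)]
comb top [([205.6, 155.5], 0.61)]
    [ 0.7317  0.2263 -0.0129] [0.0049 0.0049]
clipper side [([355.0, 312.3], 0.8), ([242.2, 322.5], 0.74), ([276.9, 298.3], 0.52)]
clipper top [([363.9, 155.2], 0.71), ([165.5, 257.4], 0.46)]
    [ 0.7368 -0.1928  0.0121] [0.0006 0.0006]
bell side [([340.6, 245.7], 0.63)]
bell top [([287.5, 144.3], 0.64)]
    [0.7602 0.0071 0.0014] [0.0053 0.0053]
1.55
```

The side and top views show the lamp upright at side (243,345), the plinth at side (272,247) and the rack with the bulb at (213,170). The mug, bottle, brush and jar stand around the plinth. I'll enlarge both views to measure the yaws.

```bash
python3 - <<'E'
from h import *
t=cv2.imread("pics/top0.png");s=cv2.imread("pics/side0.png")
def cr(i,x,y,w,h,k): return cv2.resize(i[y:y+h,x:x+w],(w*k,h*k),interpolation=cv2.INTER_CUBIC)
b=lambda i:np.clip(i.astype(float)*1.6,0,255).astype(np.uint8)
a=np.hstack([cr(t,375,205,50,60,5),cr(t,270,175,50,60,5),cr(t,145,220,50,60,5)])
c=np.hstack([cr(s,210,300,70,85,3),cr(s,237,225,70,85,3),cr(s,180,140,70,85,3)])
cv2.imwrite("pics/z0.png",b(a));cv2.imwrite("pics/z1.png",b(c))
# yaw from masks
top=vision.read_camera("top")
for q,z,n in [("plinth_top",.05,"plinth"),("rack",.022,"rack")]:
    try: r=nets.cut_out("top",q)
    except Exception as e: print(e); continue
    for x in r[:2]:
        ys,xs=np.nonzero(x["mask"]); 
        (c0,wh,an)=cv2.minAreaRect(np.stack([xs,ys],1).astype(np.float32)); bx=cv2.boxPoints((c0,wh,an))
        P=np.array([atz(top,(p[0]+.5)/np.array([W,H])*1 if 0 else ((p[0]+.5)/W,(p[1]+.5)/H),z)[:2] for p in bx])
        print(q,x["p"],xs.size,c0,wh,an,P.round(4).tolist())
E
```

```text
plinth_top 0.64 710 (296.2386169433594, 205.78797912597656) (17.17469024658203, 43.714561462402344) 5.355824947357178 [[0.5452, 0.0071], [0.6547, -0.0019], [0.651, -0.0448], [0.5418, -0.0356]]
```

View pics/z0.png

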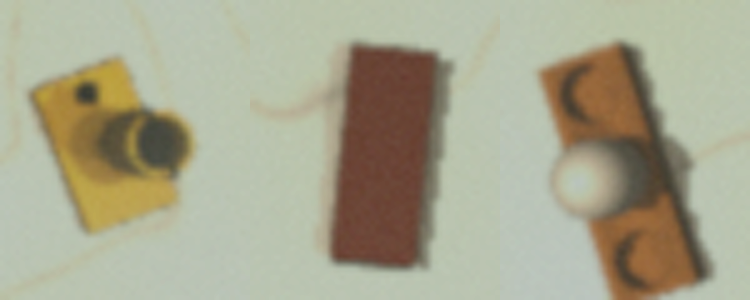

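View pics/z1.png

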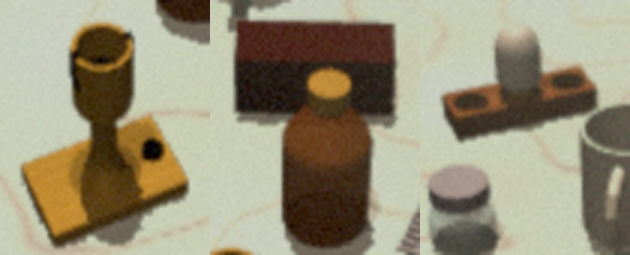

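```bash
cat >> h.py <<'E'
def rect(L,Wd,z,p):
    c,s=np.cos(p[2]),np.sin(p[2])
    return np.array([[p[0]+a*L/2*c-b*Wd/2*s,p[1]+a*L/2*s+b*Wd/2*c,z] for a,b in [(1,1),(1,-1),(-1,-1),(-1,1)]])
def fitrect(obs,L,Wd,z,p0):
    # obs: list of (cam, 4x2 pixel, order +x+y,+x-y,-x-y,-x+y)
    f=lambda p:np.concatenate([(proj(c,rect(L,Wd,z,p))-np.array(o)).ravel() for c,o in obs])
    r=least_squares(f,p0,loss='soft_l1'); return r.x,f(r.x).reshape(-1,2)
def loc():
    s=state();m=R.from_quat(s["tool_rot"]).as_matrix()
    return s,np.degrees(np.arctan2(m[1,0],m[0,0])),m
def delta(goal,yaw,s=None):
    s,y,m=loc(); d=m.T@(np.array(goal)-s["tool_pos"]); print("t",round(s["t"],2),"tcp",s["tool_pos"].round(4),"yaw",round(y,2),"shift tool",d.round(4),"turn",round(y-yaw,2),"zaxis",m[:,2].round(4))
E
python3 - <<'E'
from h import *
c={n:vision.read_camera(n) for n in ["side","top"]}
import pickle;pickle.dump(c,open("cams.pkl","wb"))
def tp(l,ox,oy,k,tx): return [((x-tx)/k+ox,y/k+oy) for x,y in l]
lt=tp([(30,92),(120,57),(180,202),(92,235)],375,205,5,0)
pt=tp([(351,45),(437,53),(418,267),(330,262)],270,175,5,250)
rt=tp([(540,70),(620,43),(708,277),(622,306)],145,220,5,500)
ls=tp([(150,116),(188,183),(57,235),(22,167)],210,300,3,0)
# side lamp: +x is button; top-left? order fixed below
ps=tp([(237,20),(393,27),(396,66),(237,60)],237,225,3,210)
for nm,o,L,Wd,z,p0 in [("lampT",[(c["top"],lt)],.08,.05,.012,(.53,-.27,.4)),("plT",[(c["top"],pt)],.11,.044,.05,(.55,-.04,-.1)),("rackT",[(c["top"],rt)],.13,.044,.022,(.47,.3,.3))]:
    x,r=fitrect(o,L,Wd,z,p0);print(nm,x[:2].round(4),np.degrees(x[2]).round(2),r.round(1).tolist())
p,_=fitrect([(c["top"],pt)],.11,.044,.05,(.55,-.04,-.1))
print("plinth in side",proj(c["side"],rect(.11,.044,.05,p)).round(1).tolist(),ps)
p,_=fitrect([(c["top"],lt)],.08,.05,.012,(.53,-.27,.4))
print("lamp in side",proj(c["side"],rect(.08,.05,.012,p)).round(1).tolist(),ls)
for r in nets.pinpoint("side","plinth_top"): print(atz(c["side"],r["location"],.05))
for r in nets.pinpoint("top","plinth_top"): print(atz(c["top"],r["location"],.05))
delta([.531,-.272,.2215],22.8)
E
```

```text
lampT [ 0.5317 -0.2752] 22.44 [[0.1, 0.0], [0.1, -0.2], [0.2, -0.2], [-0.3, 0.4]]
plT [ 0.598  -0.0189] -4.55 [[-0.2, -0.2], [0.1, -0.3], [0.0, 0.6], [0.0, -0.0]]
rackT [0.4719 0.3058] 21.42 [[-0.0, -0.0], [-0.0, -0.7], [-0.5, 0.1], [0.6, 0.4]]
plinth in side [[297.3, 232.4], [298.4, 246.0], [244.2, 245.4], [245.0, 231.8]] [(246.0, 231.66666666666666), (298.0, 234.0), (299.0, 247.0), (246.0, 245.0)]
lamp in side [[259.3, 337.5], [272.8, 359.8], [227.7, 379.2], [215.8, 355.1]] [(260.0, 338.6666666666667), (272.6666666666667, 361.0), (229.0, 378.3333333333333), (217.33333333333334, 355.6666666666667)]
[ 0.5949614 -0.0233605  0.05     ]
[0.47419075 0.22926693 0.05      ]
[ 0.58870979 -0.17674809  0.05      ]
[ 0.71854709 -0.23412307  0.05      ]
[ 0.59923788 -0.01893438  0.05      ]
t 1.9 tcp [ 0.2136 -0.6403  0.2226] yaw 18.44 shift tool [ 0.4177 -0.249   0.0011] turn -4.36 zaxis [ 1.e-04 -1.e-04 -1.e+00]
```

Emit:
arm_command(
  motion=[
    [0.03,-0.018,0,0],
    [0.042,-0.025,0,-1],
    [0.045,-0.027,0,-1],
    [0.045,-0.027,0,-1],
    [0.045,-0.027,0,-1],
  ],
  jaw=0,
)

```text
t: 2.52
tool_pos: [0.3675, -0.4524, 0.2228]
tool_rot: [0.981, 0.195, 0.0, 0.0]
contact_force: [0.8, 0.4, 0.7]
finger_gap: 0.087
```

Emit:
arm_command(
  motion=[
    [0.045,-0.027,0,0],
    [0.045,-0.027,0,0],
    [0.045,-0.027,0,0],
    [0.045,-0.027,0,0],
    [0.02,-0.012,0,0],
  ],
)

```text
t: 3.15
tool_pos: [0.5076, -0.2629, 0.2229]
tool_rot: [0.98, 0.197, 0.001, -0.0]
contact_force: [0.1, -1.5, 0.0]
finger_gap: 0.0867
```

```bash
python3 - <<'E'
from h import *
delta([.5317,-.274,.2215],22.4)
r=vision.read_camera("wrist"); cv2.imwrite("pics/w1.png",r["color"][:,:,::-1])
print(r["xyz"],r["orientation"])
for q in ["lamp_barrel","lamp_mouth"]:
  for x in nets.pinpoint("wrist",q)[:2]:
    z={"lamp_barrel":.095,"lamp_mouth":.115}[q]
    print(q,x["p"],np.array(x["location"])*[W,H],atz(r,x["location"],z))
E
```

```text
t 3.15 tcp [ 0.5076 -0.2629  0.2229] yaw 22.72 shift tool [0.0179 0.0196 0.0014] turn 0.32 zaxis [ 0.0013  0.001  -1.    ]
[ 0.57200175 -0.23542963  0.38637506] [ 0.82523514 -0.54965626 -0.07187538  0.10816137]
lamp_barrel 0.8 [306.208 181.104] [ 0.52993223 -0.27371173  0.095     ]
lamp_mouth 0.97 [309.288 183.918] [ 0.53173749 -0.27410743  0.115     ]
```

View pics/w1.png

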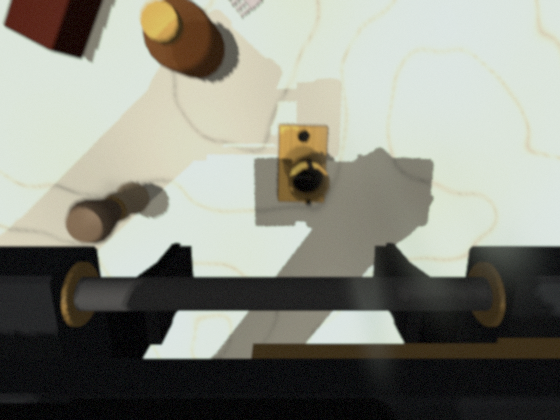

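The wrist view shows the lamp at (305,165), its foot edges parallel to the image. The mouth at (309,184) agrees with the other cameras to 1 mm. Next I centre over it and go down.

Emit:
arm_command(
  motion=[
    [0.018,0.0195,0,0],
    [0,0,0.03,0.3],
    [0,0,0.04,0],
    [0,0,0.03,0],
  ],
)

```text
t: 3.8
tool_pos: [0.5275, -0.2802, 0.121]
tool_rot: [0.982, 0.19, -0.001, 0.0]
contact_force: [0.1, -0.0, -0.4]
finger_gap: 0.0869
```

```bash
python3 - <<'E'
from h import *
delta([.5317,-.274,.0763],22.4)
r=vision.read_camera("wrist"); cv2.imwrite("pics/w2.png",r["color"][:,:,::-1])
c=np.array([(278,125),(328,125),(328,202),(277,203)])
E
```

```text
t 3.8 tcp [ 0.5275 -0.2802  0.121 ] yaw 21.93 shift tool [ 0.0063 -0.0042  0.0446] turn -0.47 zaxis [-1.9e-03 -8.0e-04 -1.0e+00]
```

View pics/w2.png

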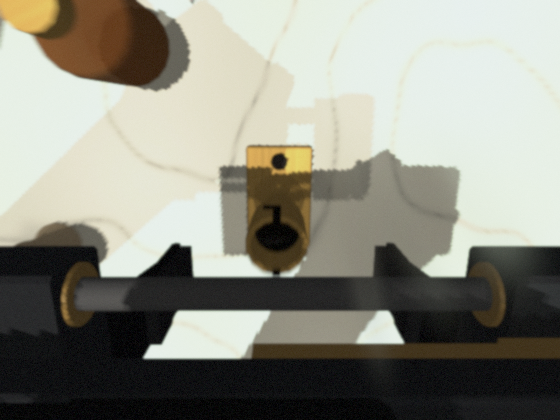

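Emit:
arm_command(
  motion=[
    [0.006,-0.004,0,-0.5],
    [0,0,0.025,0],
    [0,0,0.02,0],
    [0,0,0,0],
  ],
)

```text
t: 4.35
tool_pos: [0.5336, -0.2721, 0.0781]
tool_rot: [0.981, 0.196, -0.0, 0.0]
contact_force: [-0.1, 0.1, -0.3]
finger_gap: 0.087
```

```bash
python3 - <<'E'
from h import *
delta([.5317,-.274,.0763],22.4)
E
```

```text
t 4.35 tcp [ 0.5336 -0.2721  0.0781] yaw 22.61 shift tool [-0.0025  0.001   0.0018] turn 0.21 zaxis [-2.e-04 -2.e-04 -1.e+00]
```

Emit:
arm_command(
  motion=[
    [-0.0022,0.001,0.0015,0.2],
    [0,0,0,0],
    [0,0,0,0],
    [0,0,0,0],
    [0,0,0,0],
  ],
  jaw=1,
  newtons=20,
)

```text
t: 4.97
tool_pos: [0.532, -0.2734, 0.0762]
tool_rot: [0.981, 0.195, 0.0, 0.0]
contact_force: [0.0, -0.2, -0.1]
finger_gap: 0.0447
```

Emit:
arm_command(
  motion=[
    [0,0,0,0],
    [0,0,0,0],
  ],
  newtons=30,
)

```text
t: 5.22
tool_pos: [0.5323, -0.274, 0.0762]
tool_rot: [0.981, 0.195, 0.0, 0.0]
contact_force: [0.8, 0.2, 0.3]
finger_gap: 0.0311
```

```bash
python3 - <<'E'
from h import *
delta([.5317,-.274,.0763],22.4)
r=vision.read_camera("wrist"); cv2.imwrite("pics/w3.png",r["color"][:,:,::-1])
E
```

```text
t 5.22 tcp [ 0.5323 -0.274   0.0762] yaw 22.43 shift tool [-0.0006 -0.0002 -0.0001] turn 0.03 zaxis [ 8.e-04 -8.e-04 -1.e+00]
```

View pics/w3.png

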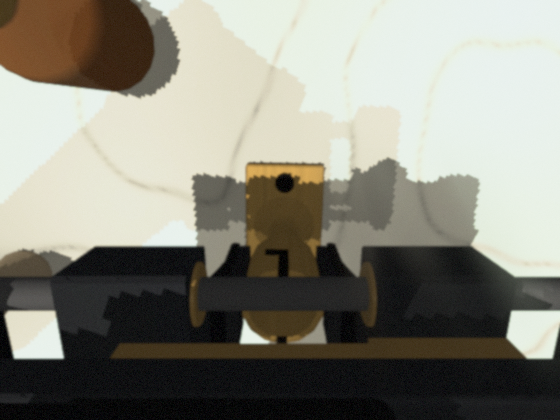

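The fingers hold the barrel at a 32 mm opening, with the foot square to the tool. I'll lift, turn to the plinth's yaw and carry over.

Emit:
arm_command(
  motion=[
    [0,0,-0.015,0],
    [0,0,-0.035,0],
    [0,0,-0.04,5],
    [0,0,-0.04,7],
    [0,0,-0.025,7],
  ],
)

```text
t: 5.9
tool_pos: [0.5319, -0.273, 0.2332]
tool_rot: [1.0, 0.028, 0.001, 0.0]
contact_force: [0.3, -1.4, -5.8]
finger_gap: 0.0311
```

Emit:
arm_command(
  motion=[
    [0.002,-0.015,0,5],
    [0.007,-0.04,0,3],
    [0.009,-0.05,0,0],
    [0.009,-0.05,0,0],
    [0.008,-0.045,0,0],
  ],
)

```text
t: 6.52
tool_pos: [0.5778, -0.0736, 0.2308]
tool_rot: [0.999, -0.039, -0.001, -0.0]
contact_force: [1.2, 0.3, -5.6]
finger_gap: 0.0311
```

Emit:
arm_command(
  motion=[
    [0.006,-0.03,0,0],
    [0.003,-0.015,0,0],
    [0,0,0,0],
    [0,0,0,0],
  ],
)

```text
t: 7.02
tool_pos: [0.5906, -0.0344, 0.2308]
tool_rot: [0.999, -0.041, -0.001, 0.001]
contact_force: [-0.1, 0.4, -5.0]
finger_gap: 0.0312
```

```bash
python3 - <<'E'
from h import *
delta([.598,-.0195,.145-.0187],-4.5)
for n in ["wrist","side","top"]:
  r=vision.read_camera(n); cv2.imwrite(f"pics/{n}4.png",r["color"][:,:,::-1])
  for q in ["lamp_mouth","lamp_barrel","plinth_top"]:
    print(n,q,[(round(x["p"],2),(np.array(x["location"])*[W,H]).round(1).tolist()) for x in nets.pinpoint(n,q)[:2]])
E
```

```text
t 7.03 tcp [ 0.5906 -0.0344  0.2308] yaw -4.72 shift tool [ 0.0063 -0.0156  0.1045] turn -0.22 zaxis [-0.0011 -0.0016 -1.    ]
wrist lamp_mouth [(0.85, [285.0, 306.6])]
wrist lamp_barrel [(0.65, [284.9, 282.8])]
wrist plinth_top []
side lamp_mouth [(0.86, [274.4, 147.8])]
side lamp_barrel [(0.9, [267.9, 156.1])]
side plinth_top [(0.94, [273.1, 235.9])]
top lamp_mouth []
top lamp_barrel []
top plinth_top []
```

View pics/wrist4.png

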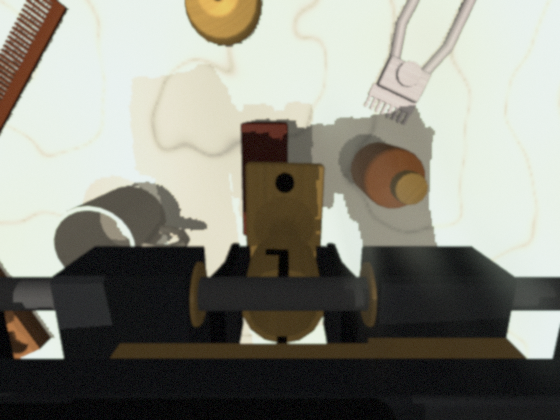

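View pics/side4.png

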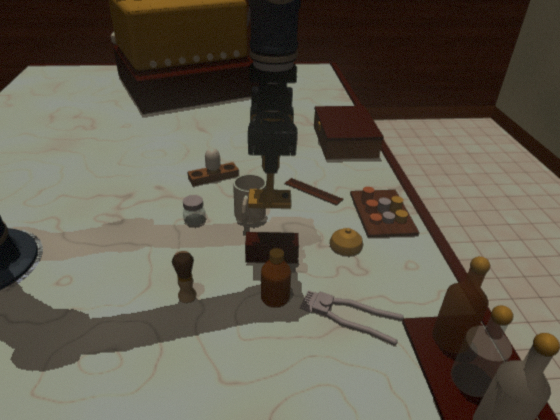

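The wrist view shows the foot, far edge at row 163, square to the plinth edges at columns 242 and 287. The side view shows the lamp hanging upright above the plinth. Moving over and part way down.

Emit:
arm_command(
  motion=[
    [0.006,-0.0155,0,-0.2],
    [0,0,0.03,0],
    [0,0,0.03,0],
    [0,0,0.02,0],
    [0,0,0,0],
  ],
)

```text
t: 8.25
tool_pos: [0.5974, -0.0156, 0.1494]
tool_rot: [0.999, -0.037, -0.002, -0.0]
contact_force: [-0.4, -0.3, -6.0]
finger_gap: 0.031
```

```bash
python3 - <<'E'
from h import *
delta([.598,-.0195,.145-.0187],-4.5)
b=lambda i:np.clip(i.astype(float)*1.6,0,255).astype(np.uint8)
for n,(x,y,w,h,k) in {"wrist":(200,60,160,200,3),"side":(220,150,120,120,5)}.items():
  r=vision.read_camera(n); im=r["color"][:,:,::-1]
  if n=="wrist": print(r["xyz"],r["orientation"])
  cv2.imwrite(f"pics/{n}5.png",b(cv2.resize(im[y:y+h,x:x+w],(w*k,h*k),interpolation=cv2.INTER_CUBIC)))
  for p,nm in [((.598,-.0195,-4.5),"pl")]:
    print(n,(proj(r,rect(.11,.044,.05,(p[0],p[1],np.radians(p[2]))))).round(1).tolist(), (proj(r,rect(.11,.044,.05,(p[0],p[1],np.radians(p[2]))))-[x,y]).dot(k).round(0).tolist())
  s,yw,m=loc(); tp=s["tool_pos"]; zf=tp[2]+.0187-.095
  for dz in (0,.012): print("foot",dz,((proj(r,rect(.08,.05,zf+dz,(tp[0],tp[1],np.radians(yw))))-[x,y])*k).round(0).tolist())
E
```

```text
t 8.25 tcp [ 0.5974 -0.0156  0.1494] yaw -4.28 shift tool [0.0009 0.0038 0.0231] turn 0.22 zaxis [-3.9e-03  7.0e-04 -1.0e+00]
[ 0.66797649 -0.02073285  0.31243431] [-0.67384043  0.72690268  0.09710217 -0.09012625]
wrist [[257.6, 132.5], [319.8, 132.7], [315.7, 275.3], [259.8, 275.2]] [[173.0, 218.0], [359.0, 218.0], [347.0, 646.0], [179.0, 645.0]]
foot 0 [[135.0, 293.0], [364.0, 293.0], [355.0, 632.0], [144.0, 632.0]]
foot 0.012 [[129.0, 301.0], [370.0, 300.0], [360.0, 654.0], [139.0, 654.0]]
side [[297.3, 232.6], [298.5, 246.2], [244.2, 245.6], [245.0, 232.0]] [[386.0, 413.0], [392.0, 481.0], [121.0, 478.0], [125.0, 410.0]]
foot 0 [[355.0, 355.0], [361.0, 431.0], [161.0, 429.0], [164.0, 353.0]]
foot 0.012 [[357.0, 332.0], [363.0, 407.0], [161.0, 405.0], [163.0, 330.0]]
```

View pics/wrist5.png

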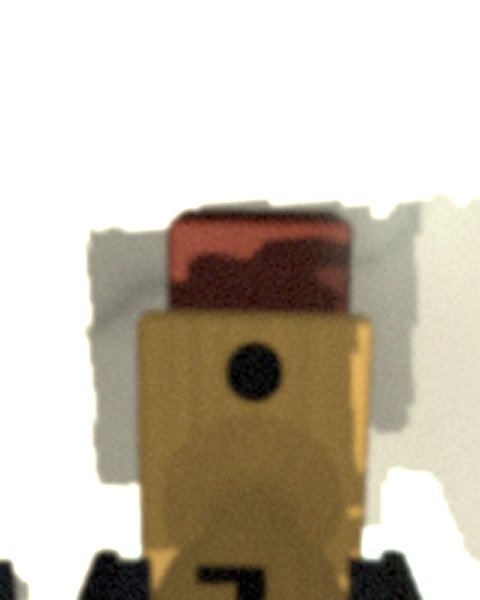

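View pics/side5.png

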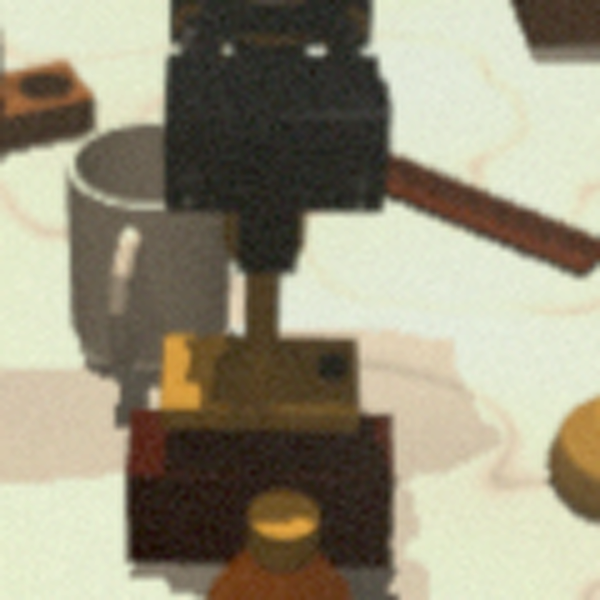

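```bash
python3 - <<'E'
from h import *
import pickle
c1=dict(fx=363.3188,fy=363.3188,cx=282.799,cy=209.732,xyz=np.array([0.57200175,-0.23542963,0.38637506]),orientation=np.array([0.82523514,-0.54965626,-0.07187538,0.10816137]))
# precise corners
im=cv2.imread("pics/w1.png"); cv2.imwrite("pics/w1z.png",np.clip(cv2.resize(im[110:220,260:350],None,fx=6,fy=5.4545,interpolation=cv2.INTER_CUBIC)*1.0,0,255).astype(np.uint8))
x,r=fitrect([(c1,[(278,125),(328,125),(328,202),(277,203)])],.08,.05,.012,(.53,-.27,.4));print(x[:2],np.degrees(x[2]),r.round(1).tolist())
C=pickle.load(open("cams.pkl","rb"))
c5=dict(c1,xyz=np.array([0.66797649,-0.02073285,0.31243431]),orientation=np.array([-0.67384043,0.72690268,0.09710217,-0.09012625]))
for nm,(u,v),z in [("foot top far mid",(255,318),.085),("foot far top L",(138,318),.085),("foot far R",(372,318),.085),("plinth far top",(259.5,217),.05),("pl L",(169,217),.05),("pl R",(351,217),.05)]:
    print(nm,atz(c5,((u/3+200+.2)/W,(v/3+60+.2)/H),z).round(4))
r=fitrect([(C["side"],[(297.8,232.8),(299,246.2),(245.8,245.8),(246.6,232)])],.11,.044,.05,(.598,-.02,-.08));print("side plinth",r[0],r[1].round(1).tolist())
E
```

```text
[ 0.53222023 -0.27451799] 23.189370285942104 [[0.1, 0.3], [-0.1, -0.2], [-1.8, 0.2], [2.0, -0.4]]
foot top far mid [ 0.6344 -0.0197  0.085 ]
foot far top L [0.6363 0.0047 0.085 ]
foot far R [ 0.6325 -0.0442  0.085 ]
plinth far top [ 0.653  -0.0224  0.05  ]
pl L [ 0.6546 -0.0011  0.05  ]
pl R [ 0.6514 -0.0439  0.05  ]
side plinth [ 0.60012883 -0.01991792 -0.07857924] [[0.5, -0.1], [0.6, 0.1], [-0.5, -0.1], [-0.5, 0.1]]
```

View pics/w1z.png

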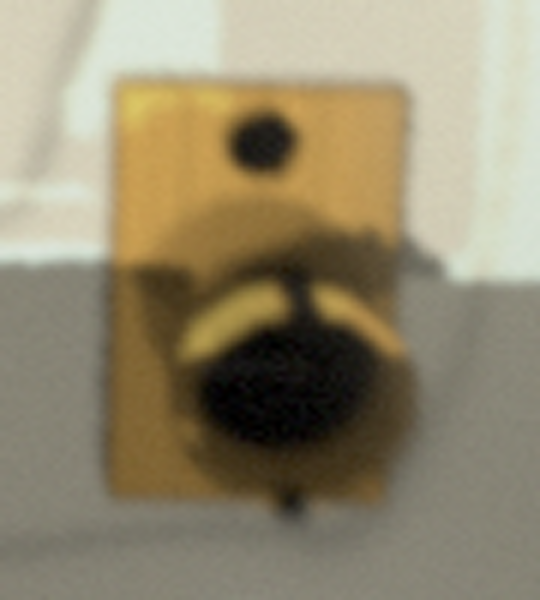

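Measured relative to the foot in the wrist and side views, the plinth centre lies about +3 mm in x and −2 mm in y from where the lamp hangs. Both are square to each other. I'll correct that and lower gently.

Emit:
arm_command(
  motion=[
    [0.0033,0.0018,0,0],
    [0,0,0.008,0],
    [0,0,0.006,0],
    [0,0,0.003,0],
    [0,0,0,0],
  ],
)

```text
t: 8.98
tool_pos: [0.6012, -0.019, 0.1336]
tool_rot: [0.999, -0.038, -0.0, 0.0]
contact_force: [0.2, -0.2, -6.2]
finger_gap: 0.0308
```

```bash
python3 - <<'E'
from h import *
delta([.6012,-.0178,.145-.0187],-4.4)
b=lambda i:np.clip(i.astype(float)*1.6,0,255).astype(np.uint8)
out=[]
for n,(x,y,w,h,k) in {"wrist":(220,100,120,120,3),"side":(230,180,90,90,4)}.items():
  r=vision.read_camera(n); im=r["color"][:,:,::-1]
  if n=="wrist": print(r["xyz"].tolist(),r["orientation"].tolist())
  out.append(b(cv2.resize(im[y:y+h,x:x+w],(w*k,h*k),interpolation=cv2.INTER_CUBIC)))
cv2.imwrite("pics/six.png",np.hstack(out))
E
```

```text
t 8.97 tcp [ 0.6012 -0.019   0.1336] yaw -4.36 shift tool [-0.0001 -0.0012  0.0073] turn 0.04 zaxis [-8.e-04 -0.e+00 -1.e+00]
[0.6712634023604573, -0.024097210557212343, 0.2969361739706264] [-0.6734509430509957, 0.7275484907920781, 0.09583669519274511, -0.08917594240840301]
```

View pics/six.png

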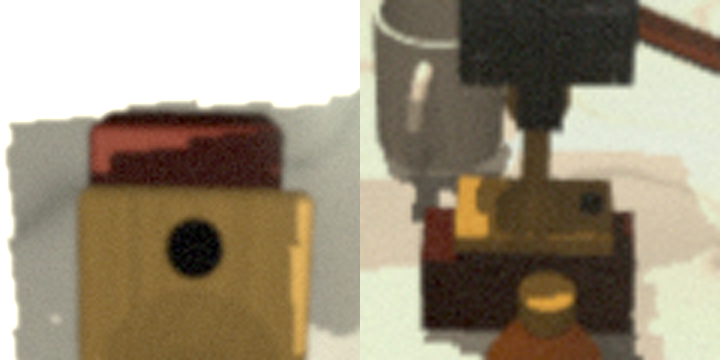

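```bash
python3 - <<'E'
from h import *
c=dict(fx=363.3188,fy=363.3188,cx=282.799,cy=209.732,xyz=np.array([0.6712634,-0.0240972,0.2969362]),orientation=np.array([-0.67345094,0.72754849,0.0958367,-0.0891759]))
f=lambda u,v,z:atz(c,((u/3+220+.2)/W,(v/3+100+.2)/H),z)
y=np.radians(-4.4);ex=np.array([np.cos(y),np.sin(y)])
F=f(195,193,.0693)[:2]-.04*ex;P=f(186.5,123,.05)[:2]-.055*ex
print(F,P,P-F)
E
```

```text
[ 0.59954714 -0.02023556] [ 0.59765463 -0.01830477] [-0.00189251  0.00193079]
```

Emit:
arm_command(
  motion=[
    [-0.002,-0.0014,0,0],
    [0,0,0.003,0],
    [0,0,0,0],
    [0,0,0,0],
  ],
)

```text
t: 9.57
tool_pos: [0.5997, -0.0175, 0.131]
tool_rot: [0.999, -0.038, 0.0, 0.0]
contact_force: [-0.4, 0.4, -4.9]
finger_gap: 0.0311
```

```bash
python3 - <<'E'
from h import *
delta([.5992,-.0175,.145-.0187],-4.4)
b=lambda i:np.clip(i.astype(float)*1.6,0,255).astype(np.uint8)
out=[]
for n,(x,y,w,h,k) in {"wrist":(220,100,120,120,3),"side":(230,180,90,90,4)}.items():
  r=vision.read_camera(n); im=r["color"][:,:,::-1]
  if n=="wrist": print(r["xyz"].tolist(),r["orientation"].tolist())
  out.append(b(cv2.resize(im[y:y+h,x:x+w],(w*k,h*k),interpolation=cv2.INTER_CUBIC)))
cv2.imwrite("pics/seven.png",np.hstack(out))
E
```

```text
t 9.57 tcp [ 0.5997 -0.0175  0.131 ] yaw -4.37 shift tool [-0.0005 -0.      0.0047] turn 0.03 zaxis [ 1.e-04 -1.e-04 -1.e+00]
[0.6695586268126704, -0.022599092666731335, 0.2944060640111818] [-0.673462502921827, 0.7276163455080853, 0.09551638290589404, -0.08887818351148576]
```

View pics/seven.png

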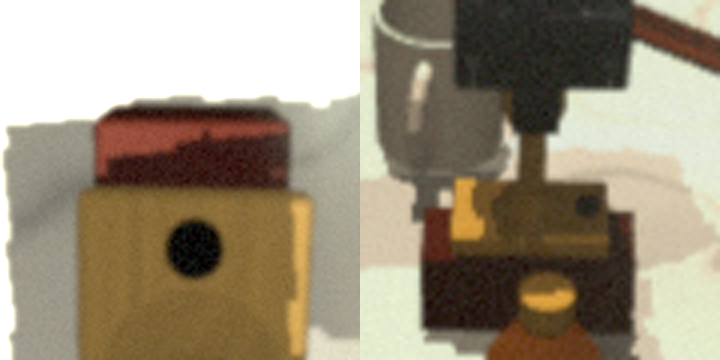

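Emit:
arm_command(
  motion=[
    [-0.0005,-0.0005,0.002,0],
    [0,0,0.0015,0],
    [0,0,0.0005,0],
    [0,0,0,0],
  ],
)

```text
t: 10.18
tool_pos: [0.5992, -0.017, 0.127]
tool_rot: [0.999, -0.038, 0.0, 0.0]
contact_force: [-0.5, -0.3, -6.0]
finger_gap: 0.0308
```

Emit:
arm_command(
  motion=[
    [0,0,0.0005,0],
    [0,0,0.0003,0],
    [0,0,0,0],
  ],
)

```text
t: 10.55
tool_pos: [0.5992, -0.017, 0.1262]
tool_rot: [0.999, -0.038, 0.0, 0.0]
contact_force: [0.4, 0.3, -6.1]
finger_gap: 0.0308
```

Emit:
arm_command(
  motion=[
    [0,0,0.0007,0],
    [0,0,0,0],
  ],
)

```text
t: 10.8
tool_pos: [0.5993, -0.0171, 0.1261]
tool_rot: [0.999, -0.038, 0.0, 0.0]
contact_force: [-1.5, 0.6, -1.3]
finger_gap: 0.031
```

Emit:
arm_command(
  motion=[
    [0,0,0.0007,0],
    [0,0,0,0],
  ],
)

```text
t: 11.05
tool_pos: [0.5993, -0.0171, 0.126]
tool_rot: [0.999, -0.038, 0.0, 0.0]
contact_force: [-3.7, -1.1, 5.3]
finger_gap: 0.0314
```

Contact came at the expected height (TCP 0.126). I'll unload, open the fingers and check.

Emit:
arm_command(
  motion=[
    [0,0,-0.0007,0],
    [0,0,0,0],
  ],
  newtons=6,
)

```text
t: 11.3
tool_pos: [0.5994, -0.0174, 0.1259]
tool_rot: [0.999, -0.038, 0.0, 0.0]
contact_force: [-2.9, -1.8, 3.3]
finger_gap: 0.032
```

Emit:
arm_command(
  motion=[
    [0,0,0,0],
    [0,0,0,0],
    [0,0,0,0],
    [0,0,0,0],
  ],
  jaw=0.1,
)

```text
t: 11.8
tool_pos: [0.5994, -0.0168, 0.1255]
tool_rot: [0.999, -0.038, 0.0, -0.0]
contact_force: [-0.5, 0.2, -0.9]
finger_gap: 0.0639
```

```bash
python3 - <<'E'
from h import *
delta([.5992,-.0175,.145-.0187],-4.4)
b=lambda i:np.clip(i.astype(float)*1.6,0,255).astype(np.uint8)
out=[]
for n,(x,y,w,h,k) in {"wrist":(220,100,120,120,3),"side":(230,180,90,90,4)}.items():
  r=vision.read_camera(n); im=r["color"][:,:,::-1]
  out.append(b(cv2.resize(im[y:y+h,x:x+w],(w*k,h*k),interpolation=cv2.INTER_CUBIC)))
cv2.imwrite("pics/eight.png",np.hstack(out))
E
```

```text
t 11.8 tcp [ 0.5994 -0.0168  0.1255] yaw -4.35 shift tool [-0.0001  0.0007 -0.0008] turn 0.05 zaxis [ 4.e-04  1.e-04 -1.e+00]
```

View pics/eight.png

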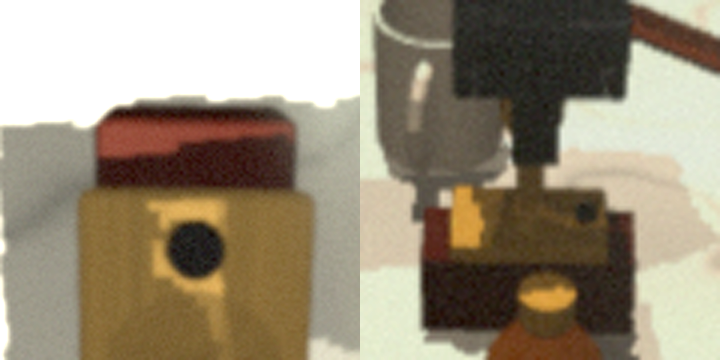

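Foot and plinth are concentric in the wrist view (column centres 196 and 196.5). The end gaps in the side view are 29 and 25 px at 4x zoom. I'll rise clear and go to the rack.

Emit:
arm_command(
  motion=[
    [0,0,-0.03,0],
    [0,0,-0.04,0],
    [0,0,-0.04,-8],
    [0,0,0,-9],
    [0,0,0,-8.5],
  ],
  jaw=0,
)

```text
t: 12.52
tool_pos: [0.5994, -0.0169, 0.2364]
tool_rot: [0.983, 0.186, 0.001, 0.0]
contact_force: [-0.5, -0.6, 0.4]
finger_gap: 0.0873
```

Emit:
arm_command(
  motion=[
    [0,-0.03,0,0],
    [0,-0.05,0,0],
    [0,-0.055,0,0],
    [0,-0.055,0,0],
    [0,-0.055,0,0],
  ],
)

```text
t: 13.15
tool_pos: [0.5101, 0.2131, 0.2358]
tool_rot: [0.983, 0.183, 0.0, 0.0]
contact_force: [1.0, 0.1, 0.0]
finger_gap: 0.0869
```

Emit:
arm_command(
  motion=[
    [0,-0.05,0,0],
    [0,-0.035,0,0],
    [0,-0.015,0,0],
    [0,0,0,0],
    [0,0,0,0],
  ],
)

```text
t: 13.78
tool_pos: [0.4759, 0.3029, 0.2353]
tool_rot: [0.983, 0.182, 0.0, 0.001]
contact_force: [0.4, 0.9, 0.5]
finger_gap: 0.0868
```

```bash
python3 - <<'E'
from h import *
delta([.472,.306,.032],21.4)
b=lambda i:np.clip(i.astype(float)*1.6,0,255).astype(np.uint8)
for n in ["wrist","top","side"]:
  r=vision.read_camera(n); im=r["color"][:,:,::-1]
  cv2.imwrite(f"pics/{n}9.png",im)
  if n=="wrist": print(r["xyz"].tolist(),r["orientation"].tolist())
  for q,z in [("bulb_mid",.051),("bulb_cap",.005),("rack",0),("lamp_mouth",.165),("lamp_barrel",.145)]:
    for x in nets.pinpoint(n,q)[:1]: print(n,q,round(x["p"],2),(np.array(x["location"])*[W,H]).round(1),atz(r,x["location"],z).round(4))
t=cv2.imread("pics/top9.png");s=cv2.imread("pics/side9.png")
def cr(i,x,y,w,h,k): return cv2.resize(i[y:y+h,x:x+w],(w*k,h*k),interpolation=cv2.INTER_CUBIC)
cv2.imwrite("pics/z9.png",b(np.hstack([cr(t,270,170,60,70,6),cr(s,235,165,72,84,5)])))
E
```

```text
t 13.78 tcp [0.4759 0.3029 0.2353] yaw 20.97 shift tool [-0.0025 -0.0046  0.2033] turn -0.43 zaxis [ 3.0e-04 -1.3e-03 -1.0e+00]
[0.5412652301472773, 0.3286388844372, 0.3986721156192036] [0.8165425630642216, -0.5622813543724707, -0.07333650302561853, 0.10825746419321466]
wrist bulb_mid 0.7 [270.4 192. ] [0.4668 0.3124 0.051 ]
wrist rack 0.85 [275.1 182.1] [0.4683 0.309  0.    ]
top rack 0.72 [169.9 255.2] [0.4697 0.3108 0.    ]
top lamp_mouth 0.58 [297.4 202. ] [ 0.5989 -0.0183  0.165 ]
top lamp_barrel 0.61 [293.4 198.9] [ 0.6076 -0.0094  0.145 ]
side bulb_mid 0.55 [216.1 159.3] [0.4808 0.3172 0.051 ]
side bulb_cap 0.78 [211. 175.] [0.4649 0.3139 0.005 ]
side rack 0.9 [212.2 176.3] [0.4677 0.3152 0.    ]
side lamp_mouth 0.74 [271.7 191.6] [ 0.5967 -0.0161  0.165 ]
side lamp_barrel 0.81 [271.9 195.7] [ 0.5988 -0.0007  0.145 ]
```

View pics/wrist9.png

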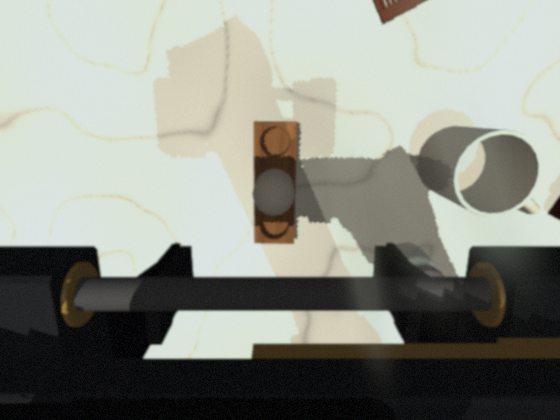

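View pics/z9.png

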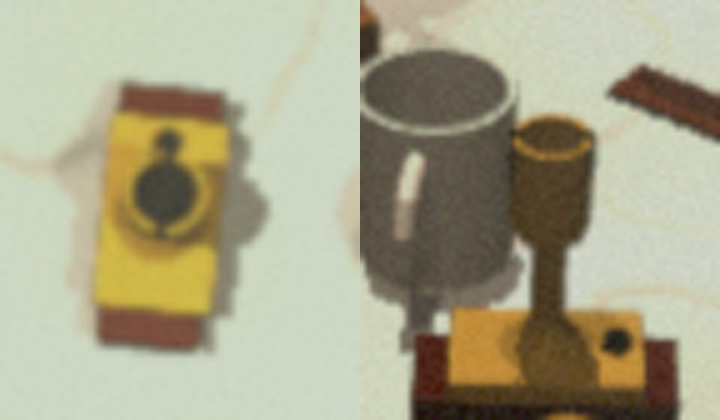

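The top view shows the lamp centred and parallel on the plinth (6x crop: far gap 28 px, near 34 px with the near face included). The wrist view shows the rack at (275,182) and the bulb's dome at (274,191). I'll measure both more finely.

```bash
python3 - <<'E'
from h import *
w=cv2.imread("pics/wrist9.png")
cv2.imwrite("pics/w9z.png",np.clip(cv2.resize(w[110:260,220:330],None,fx=4,fy=4,interpolation=cv2.INTER_CUBIC)*1.2,0,255).astype(np.uint8))
c=dict(fx=363.3188,fy=363.3188,cx=282.799,cy=209.732,xyz=np.array([0.5412652,0.3286389,0.3986721]),orientation=np.array([0.81654256,-0.56228135,-0.0733365,0.10825746]))
import pickle; pickle.dump(c,open("c9.pkl","wb"))
for x,y,a in [(.472,.306,21.4),(.469,.309,21)]:
  print("rack pred",((proj(c,rect(.13,.044,.022,(x,y,np.radians(a))))-[220,110])*4).round(0).tolist())
E
```

```text
rack pred [[144.0, 42.0], [319.0, 40.0], [318.0, 527.0], [157.0, 528.0]]
rack pred [[131.0, 48.0], [306.0, 48.0], [302.0, 534.0], [142.0, 534.0]]
```

View pics/w9z.png

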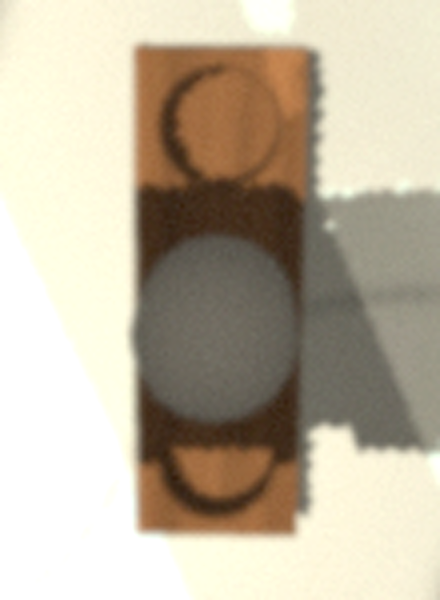

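```bash
python3 - <<'E'
from h import *
import pickle
c=pickle.load(open("c9.pkl","rb"));C=pickle.load(open("cams.pkl","rb"))
o=np.array([(136,46),(307,48),(297,532),(139,531)])/4+[220,110]
o=o[[0,1,2,3]]
x,r=fitrect([(c,o)],.13,.044,.022,(.469,.309,.37)); print("wrist rack",x,np.degrees(x[2]),r.round(1).tolist())
rt=np.array([((u-500)/5+145,v/5+220) for u,v in [(540,70),(620,43),(708,277),(622,306)]])
x2,_=fitrect([(C["top"],rt)],.13,.044,.022,(.469,.309,.37)); print("top rack",x2,np.degrees(x2[2]))
def sil(p):
    a=np.linspace(0,2*np.pi,120);pts=[]
    for z in np.linspace(.037,.065,5): pts+= [[p[0]+.02*np.cos(t),p[1]+.02*np.sin(t),z] for t in a]
    for h in np.linspace(0,np.pi/2,10): pts+=[[p[0]+.02*np.cos(h)*np.cos(t),p[1]+.02*np.cos(h)*np.sin(t),.065+.022*np.sin(h)] for t in a]
    q=(proj(c,pts)-[220,110])*4
    return np.r_[q.min(0),q.max(0)]
ob=np.array([133,234,298,422])
s=least_squares(lambda p:sil(p)-ob,x[:2],diff_step=1e-3); print("bulb",s.x,s.fun.round(1))
print(sil(x[:2]))
E
```

```text
wrist rack [0.46932375 0.3092397  0.35256128] 20.200273286113223 [[-0.5, -0.2], [0.4, -0.1], [0.3, 0.3], [-0.2, 0.1]]
top rack [0.47190157 0.30579925 0.37389512] 21.42261208008232
bulb [0.46903858 0.30931021] [-2.6 -0.1  2.6  0.1]
[131.08410334 232.97518885 301.33315872 421.14930556]
```

Emit:
arm_command(
  motion=[
    [-0.0039,-0.0078,0,0],
    [0,0,0.04,0],
    [0,0,0.045,0],
    [0,0,0.025,0],
    [0,0,0,0],
  ],
)

```text
t: 15.3
tool_pos: [0.4667, 0.3103, 0.1238]
tool_rot: [0.983, 0.184, -0.002, 0.001]
contact_force: [-0.3, 0.0, 0.7]
finger_gap: 0.0873
```

Emit:
arm_command(
  motion=[
    [0,0,0,0],
    [0,0,0,0],
  ],
)

```text
t: 15.55
tool_pos: [0.469, 0.3115, 0.1271]
tool_rot: [0.983, 0.183, 0.001, -0.001]
contact_force: [0.6, 0.3, -0.1]
finger_gap: 0.087
```

```bash
python3 - <<'E'
from h import *
import pickle
delta([.4692,.309,.0323],20.5)
r=vision.read_camera("wrist"); im=r["color"][:,:,::-1];pickle.dump(r,open("c10.pkl","wb"))
for q,z in [("bulb_mid",.051),("rack",0)]:
    for x in nets.pinpoint("wrist",q)[:1]: print(q,round(x["p"],2),(np.array(x["location"])*[W,H]).round(1),atz(r,x["location"],z).round(4))
cv2.imwrite("pics/w10.png",np.clip(cv2.resize(im[100:300,200:370],None,fx=4,fy=3,interpolation=cv2.INTER_CUBIC)*1.2,0,255).astype(np.uint8))
E
```

```text
t 15.55 tcp [0.469  0.3115 0.1271] yaw 21.14 shift tool [-0.001   0.0025  0.0948] turn 0.64 zaxis [ 0.0025  0.0016 -1.    ]
bulb_mid 0.76 [282.8 220.5] [0.4676 0.3114 0.051 ]
rack 0.77 [284.3 202.5] [0.4683 0.3104 0.    ]
```

View pics/w10.png

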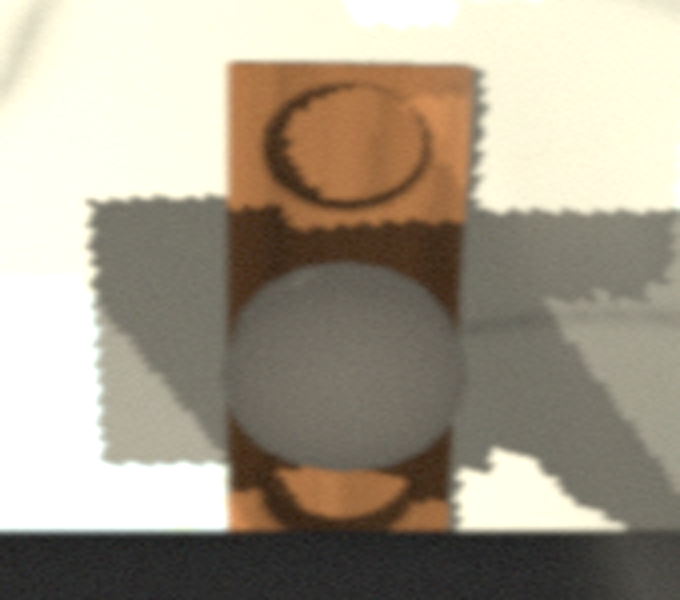

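```bash
python3 - <<'E'
from h import *
import pickle
c=pickle.load(open("c10.pkl","rb"))
def sil(p):
    a=np.linspace(0,2*np.pi,120);pts=[]
    for z in np.linspace(.037,.065,5): pts+= [[p[0]+.02*np.cos(t),p[1]+.02*np.sin(t),z] for t in a]
    for h in np.linspace(0,np.pi/2,10): pts+=[[p[0]+.02*np.cos(h)*np.cos(t),p[1]+.02*np.cos(h)*np.sin(t),.065+.022*np.sin(h)] for t in a]
    q=(proj(c,pts)-[200,100])*[4,3]
    return np.r_[q.min(0),q.max(0)]
ob=np.array([225,262,464,470])
s=least_squares(lambda p:sil(p)-ob,[.469,.309],diff_step=1e-3); print("bulb",s.x,s.fun.round(1))
# rack: far corners + points on long edges at crop row 520
def f(p):
    k=(proj(c,rect(.13,.044,.022,p))-[200,100])*[4,3]
    e=lambda A,B:A[0]+(520-A[1])/(B[1]-A[1])*(B[0]-A[0])
    return [*(k[0]-[229,64]),*(k[1]-[472,67]),e(k[0],k[3])-230,e(k[1],k[2])-450]
r=least_squares(f,[.469,.309,.36]);print("rack",r.x,np.degrees(r.x[2]),r.fun.round(1))
delta([s.x[0],s.x[1],.0323],np.degrees(r.x[2]))
E
```

```text
bulb [0.46895149 0.30966232] [-3.7 -1.   3.7  1.2]
rack [0.4688087  0.30917611 0.35343361] 20.250254215856614 [-0.9  0.2  0.9 -0.1  0.3 -0.3]
t 15.7 tcp [0.4688 0.311  0.1265] yaw 21.13 shift tool [-0.0005  0.0013  0.0942] turn 0.88 zaxis [ 1.6e-03  8.0e-04 -1.0e+00]
```

Emit:
arm_command(
  motion=[
    [-0.0004,0.0014,0.01,0.6],
    [0,0,0.025,0],
    [0,0,0.025,0],
    [0,0,0.02,0],
    [0,0,0.01,0],
  ],
)

```text
t: 16.32
tool_pos: [0.4677, 0.3085, 0.0339]
tool_rot: [0.984, 0.178, -0.001, 0.001]
contact_force: [-0.0, -0.3, -0.2]
finger_gap: 0.0873
```

Emit:
arm_command(
  motion=[
    [0,0,0.003,0],
    [0,0,0,0],
    [0,0,0,0],
    [0,0,0,0],
  ],
)

```text
t: 16.82
tool_pos: [0.4688, 0.3094, 0.0331]
tool_rot: [0.984, 0.178, 0.001, -0.0]
contact_force: [-1.3, 0.7, -0.2]
finger_gap: 0.087
```

```bash
python3 - <<'E'
from h import *
delta([.469,.3094,.0323],20.5)
r=vision.read_camera("wrist"); im=r["color"][:,:,::-1]
cv2.imwrite("pics/w11.png",im)
E
```

```text
t 16.82 tcp [0.4688 0.3094 0.0331] yaw 20.53 shift tool [0.0002 0.0001 0.0008] turn 0.03 zaxis [ 1.e-03  5.e-04 -1.e+00]
```

View pics/w11.png

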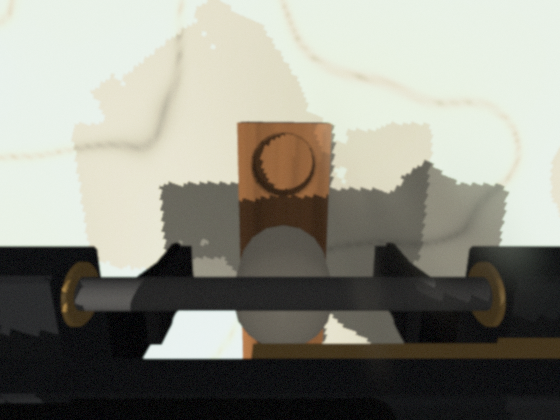

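The bulb (column 283) sits midway between the fingers (191 and 375). Closing.

Emit:
arm_command(
  motion=[
    [0,0,0.0005,0],
    [0,0,0,0],
    [0,0,0,0],
    [0,0,0,0],
    [0,0,0,0],
  ],
  jaw=1,
  newtons=8,
)

```text
t: 17.5
tool_pos: [0.4684, 0.3093, 0.032]
tool_rot: [0.984, 0.178, -0.0, 0.0]
contact_force: [0.3, 0.9, 0.8]
finger_gap: 0.0449
```

Emit:
arm_command(
  motion=[
    [0,0,0,0],
    [0,0,0,0],
    [0,0,0,0],
  ],
  newtons=15,
)

```text
t: 17.88
tool_pos: [0.4684, 0.3093, 0.032]
tool_rot: [0.984, 0.178, 0.0, 0.0]
contact_force: [-0.4, 0.4, -0.1]
finger_gap: 0.0394
```

Emit:
arm_command(
  motion=[
    [0,0,-0.01,0],
    [0,0,-0.025,0],
    [0,0,-0.04,0],
    [0,0,-0.045,0],
    [0,0,-0.04,0],
  ],
)

```text
t: 18.5
tool_pos: [0.4684, 0.3094, 0.1944]
tool_rot: [0.984, 0.178, 0.001, -0.0]
contact_force: [0.2, 0.7, -0.9]
finger_gap: 0.0396
```

Emit:
arm_command(
  motion=[
    [0,0,-0.03,4],
    [0,0,-0.01,7],
    [0,0,0,7],
    [0,0,0,5],
    [0,0,0,2],
  ],
)

```text
t: 19.12
tool_pos: [0.4683, 0.3093, 0.2326]
tool_rot: [0.999, -0.039, 0.0, -0.0]
contact_force: [-1.0, -0.8, 0.5]
finger_gap: 0.0393
```

Emit:
arm_command(
  motion=[
    [0,0,0,0],
    [0,0,0,0],
  ],
)

```text
t: 19.38
tool_pos: [0.4684, 0.3093, 0.2321]
tool_rot: [0.999, -0.039, 0.0, 0.0]
contact_force: [1.1, -1.2, -0.2]
finger_gap: 0.0393
```

```bash
python3 - <<'E'
from h import *
delta([.5985,-.0178,.225],-4.4)
for n in ["side","top","wrist"]:
  r=vision.read_camera(n); im=r["color"][:,:,::-1]; cv2.imwrite(f"pics/{n}12.png",im)
  for q,z in [("lamp_mouth",.165),("lamp_barrel",.145),("bulb_cap",.2),("bulb_mid",.246)]:
    for x in nets.pinpoint(n,q)[:1]: print(n,q,round(x["p"],2),(np.array(x["location"])*[W,H]).round(1),atz(r,x["location"],z).round(4))
t=cv2.imread("pics/top12.png");s=cv2.imread("pics/side12.png")
b=lambda i:np.clip(i.astype(float)*1.6,0,255).astype(np.uint8)
def cr(i,x,y,w,h,k): return cv2.resize(i[y:y+h,x:x+w],(w*k,h*k),interpolation=cv2.INTER_CUBIC)
cv2.imwrite("pics/z12.png",b(np.hstack([cr(t,272,180,52,60,7),cr(s,180,60,84,84,5)])))
E
```

```text
t 19.38 tcp [0.4684 0.3093 0.2321] yaw -4.42 shift tool [0.1549 0.3161 0.0071] turn -0.02 zaxis [ 0. -0. -1.]
side lamp_mouth 0.61 [276.5 192.3] [ 0.6057 -0.0191  0.165 ]
side lamp_barrel 0.64 [270.4 198.9] [ 0.595  -0.0117  0.145 ]
side bulb_cap 0.45 [208.1 103.3] [0.4685 0.3343 0.2   ]
side bulb_mid 0.46 [207.9  84.5] [0.4708 0.3391 0.246 ]
top lamp_mouth 0.78 [298.2 201. ] [ 0.6011 -0.02    0.165 ]
top lamp_barrel 0.84 [291.7 199.5] [ 0.6062 -0.0055  0.145 ]
top bulb_mid 0.69 [296.1 202.9] [ 0.5901 -0.0142  0.246 ]
wrist bulb_mid 0.73 [279.  279.5] [0.4663 0.3114 0.246 ]
```

View pics/side12.png

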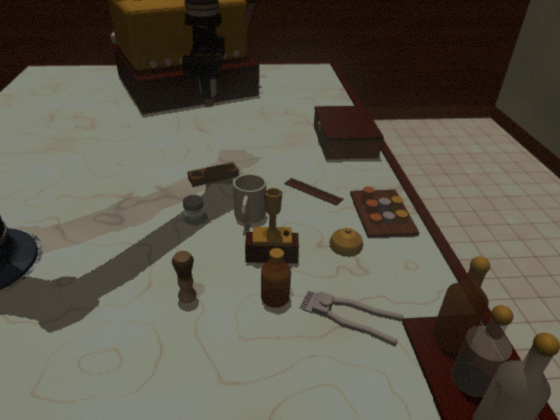

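View pics/z12.png

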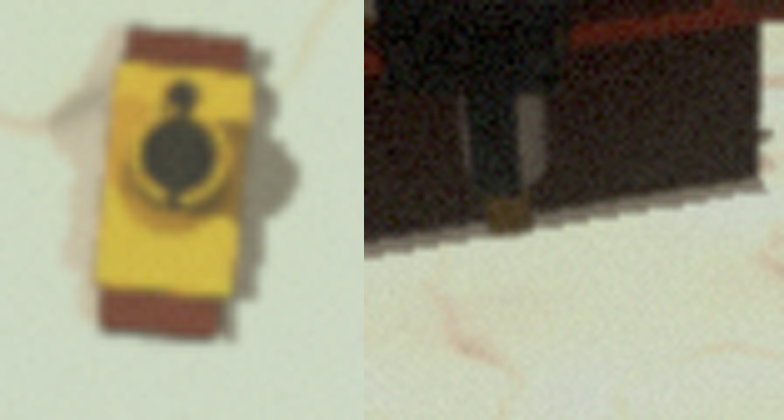

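View pics/wrist12.png

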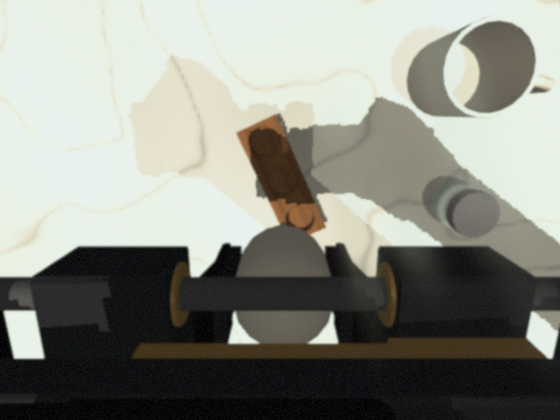

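The bulb hangs upright in the grip, its cap at side (209,103), and the rack's middle hole is empty. The lamp is standing. I'll carry the bulb across high, then check relative to the socket.

Emit:
arm_command(
  motion=[
    [0.01,0.02,0,0],
    [0.02,0.04,0,0],
    [0.025,0.051,0,0],
    [0.025,0.051,0,0],
    [0.025,0.051,0,0],
  ],
)

```text
t: 20.75
tool_pos: [0.5571, 0.0871, 0.2323]
tool_rot: [0.999, -0.039, 0.0, -0.0]
contact_force: [0.1, 0.7, -0.8]
finger_gap: 0.0395
```

Emit:
arm_command(
  motion=[
    [0.024,0.049,0,0],
    [0.018,0.036,0,0],
    [0.0084,0.0175,0,0],
    [0,0,0,0],
    [0,0,0,0],
  ],
)

```text
t: 21.38
tool_pos: [0.5983, -0.0147, 0.2321]
tool_rot: [0.999, -0.037, -0.0, -0.001]
contact_force: [0.1, -0.2, -1.0]
finger_gap: 0.0396
```

Emit:
arm_command(
  motion=[
    [0,0,0,0],
    [0,0,0,0],
  ],
)

```text
t: 21.62
tool_pos: [0.5986, -0.016, 0.2322]
tool_rot: [0.999, -0.038, 0.0, -0.0]
contact_force: [-0.1, -0.4, -0.7]
finger_gap: 0.0395
```

```bash
cat > look.py <<'E'
from h import *
import sys,pickle
def look(tag):
  delta([.599,-.0172,.202],-4.4)
  D={}
  for n in ["side","wrist"]:
    r=vision.read_camera(n); D[n]=r; cv2.imwrite(f"pics/{n}{tag}.png",r["color"][:,:,::-1])
    for q,z in [("lamp_mouth",.165),("bulb_cap",.175)]:
      for x in nets.pinpoint(n,q)[:1]: print(n,q,round(x["p"],2),(np.array(x["location"])*[W,H]).round(1),atz(r,x["location"],z).round(4))
  pickle.dump(D,open(f"D{tag}.pkl","wb"))
  b=lambda i,g:np.clip(i.astype(float)*g,0,255).astype(np.uint8)
  cr=lambda i,x,y,w,h,k:cv2.resize(i[y:y+h,x:x+w],(w*k,h*k),interpolation=cv2.INTER_CUBIC)
  cv2.imwrite(f"pics/s{tag}z.png",b(cr(D["side"]["color"][:,:,::-1],235,130,72,72,8),2))
  cv2.imwrite(f"pics/w{tag}z.png",b(cr(D["wrist"]["color"][:,:,::-1],215,110,140,140,4),1.4))
look(sys.argv[1])
E
python3 look.py 13
```

```text
t 21.62 tcp [ 0.5986 -0.016   0.2322] yaw -4.35 shift tool [0.0005 0.0011 0.0302] turn 0.05 zaxis [ 1.e-04  2.e-04 -1.e+00]
side lamp_mouth 0.88 [273.1 192.5] [ 0.5991 -0.0193  0.165 ]
side bulb_cap 0.55 [272.5 173.8] [0.6023 0.0328 0.175 ]
wrist lamp_mouth 0.92 [284.3 222.5] [ 0.5983 -0.0177  0.165 ]
```

View pics/s13z.png

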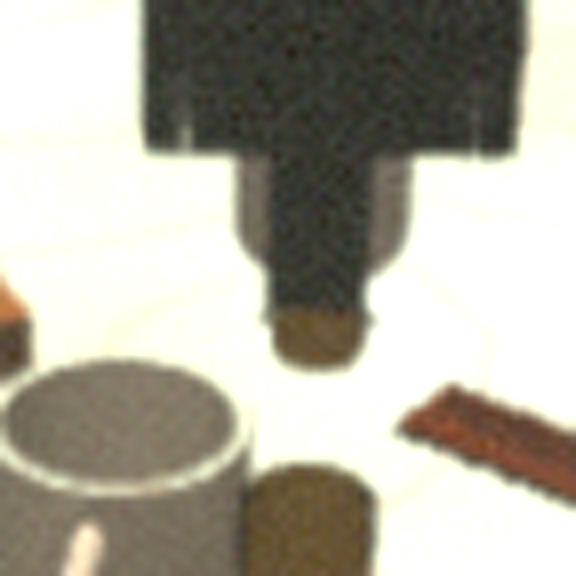

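View pics/w13z.png

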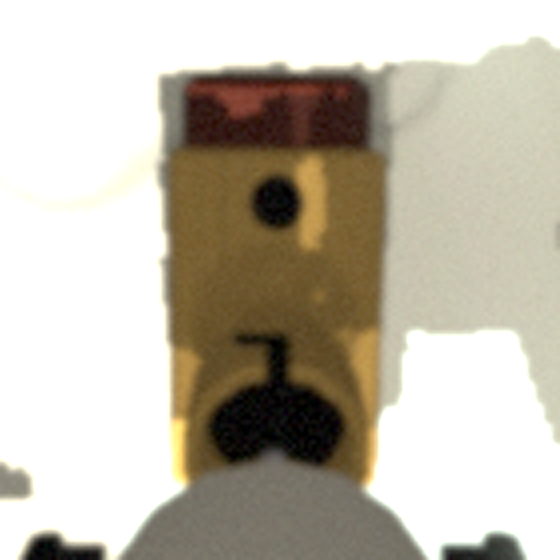

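The side view shows the cap (crop columns 272–363, pins at 264 and 372) above the barrel (247–376). The wrist view shows the slot at column 279 and the foot centre at 276 against the bulb axis near 275. Checking the vertical numerically.

```bash
python3 - <<'E'
from h import *
import pickle
D=pickle.load(open("D13.pkl","rb")); c=D["side"]; w=D["wrist"]
for x,y in [(.599,-.0172)]:
  q=(proj(c,[[x,y,z] for z in (.145,.165,.205,.216,.251)])-[235,130])*8; print(q.round(1).tolist())
  q=(proj(c,[[x+.01,y,z] for z in (.145,.205)])-[235,130])*8; print(q.round(1).tolist())
s=state();y=s["tool_pos"]
q=(proj(w,[[y[0],y[1],z] for z in (.165,.205,.251,.29)])-[215,110])*4; print("wrist axis",q.round(1).tolist())
q=(proj(w,[[.599+.015,-.0182,.165],[.598,-.0172,.165],[.598,-.0272,.165]])-[215,110])*4; print("wrist slot",q.round(1).tolist())
E
```

```text
[[301.9, 563.6], [303.8, 495.0], [307.9, 352.0], [309.0, 311.2], [312.8, 177.2]]
[[342.8, 562.3], [350.5, 350.8]]
wrist axis [[274.6, 447.0], [275.4, 530.6], [276.9, 677.3], [279.0, 886.9]]
wrist slot [[272.7, 357.7], [274.2, 451.8], [334.4, 447.2]]
```

View pics/wrist13.png

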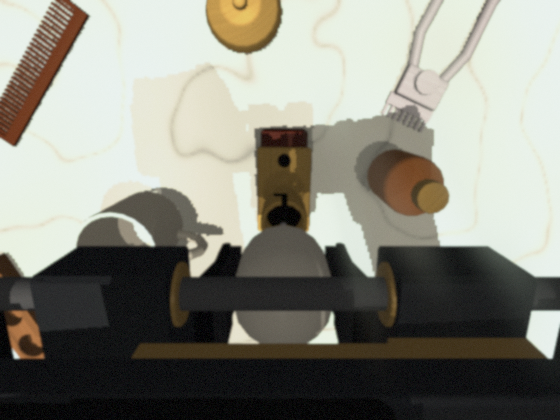

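Emit:
arm_command(
  motion=[
    [-0.0004,0.0013,0,0],
    [0,0,0.006,0],
    [0,0,0.008,0],
    [0,0,0.006,0],
    [0,0,0,0],
  ],
)

```text
t: 22.55
tool_pos: [0.5979, -0.0187, 0.2111]
tool_rot: [0.999, -0.039, -0.001, 0.0]
contact_force: [0.3, -0.2, -0.0]
finger_gap: 0.0394
```

Emit:
arm_command(
  motion=[
    [0,0,0,0],
    [0,0,0,0],
    [0,0,0,0],
  ],
)

```text
t: 22.92
tool_pos: [0.5985, -0.0186, 0.2123]
tool_rot: [0.999, -0.039, 0.0, 0.0]
contact_force: [-0.3, 0.7, 0.0]
finger_gap: 0.0396
```

```bash
python3 look.py 14
```

```text
t 22.93 tcp [ 0.5985 -0.0186  0.2123] yaw -4.46 shift tool [ 0.0004 -0.0015  0.0103] turn -0.06 zaxis [ 5.e-04 -1.e-04 -1.e+00]
side lamp_mouth 0.59 [272.5 191.9] [ 0.5981 -0.0172  0.165 ]
side bulb_cap 0.7 [185.7 298.4] [ 0.4523 -0.2914  0.175 ]
wrist lamp_mouth 0.93 [283.7 233.6] [ 0.597  -0.0189  0.165 ]
```

View pics/s14z.png

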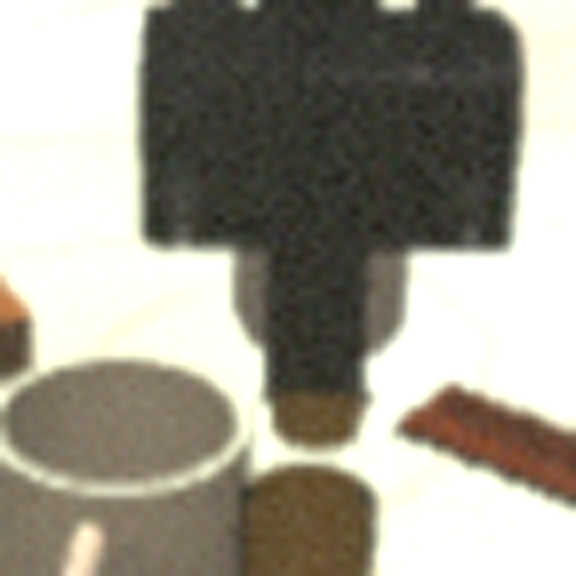

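View pics/w14z.png

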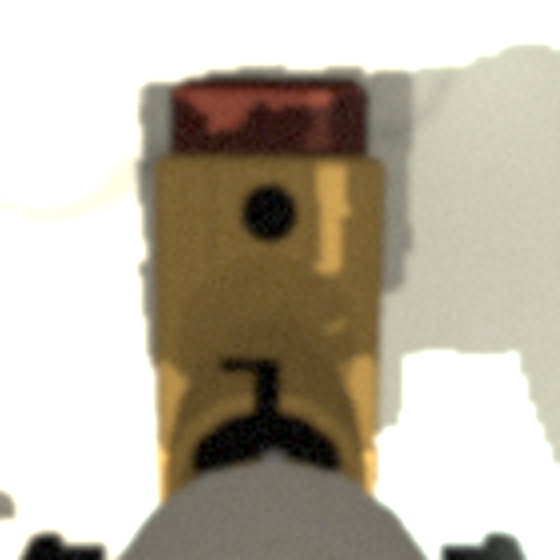

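The bulb axis is about 1 mm toward −y of the mouth (crop columns 274 and 268) and about 0.7 mm too far in +x. I'll correct both and lower the last centimetre.

Emit:
arm_command(
  motion=[
    [-0.0007,-0.001,0,0],
    [0,0,0.003,0],
    [0,0,0.004,0],
    [0,0,0.003,0],
    [0,0,0,0],
  ],
)

```text
t: 23.85
tool_pos: [0.5975, -0.0177, 0.2016]
tool_rot: [0.999, -0.039, -0.0, 0.0]
contact_force: [0.3, -0.6, -0.9]
finger_gap: 0.0398
```

Emit:
arm_command(
  motion=[
    [0,0,0,0],
    [0,0,0,0],
    [0,0,0,0],
    [0,0,0,0],
    [0,0,0,0],
  ],
)

```text
t: 24.48
tool_pos: [0.5977, -0.0176, 0.2021]
tool_rot: [0.999, -0.039, 0.0, 0.0]
contact_force: [0.1, -0.3, -0.6]
finger_gap: 0.0395
```

```bash
python3 look.py 15; python3 - <<'E'
from h import *
import pickle
D=pickle.load(open("D15.pkl","rb")); c=D["side"]; w=D["wrist"]
y=state()["tool_pos"]
print("side axis z .165,.175,.221",((proj(c,[[y[0],y[1],z] for z in (.165,.175,.221)])-[235,130])*8).round(1).tolist())
print("wrist axis",((proj(w,[[y[0],y[1],z] for z in (.165,.175,.24)])-[215,110])*4).round(1).tolist())
E
```

```text
t 24.48 tcp [ 0.5977 -0.0176  0.2021] yaw -4.46 shift tool [ 0.0012 -0.0005  0.0001] turn -0.06 zaxis [ 2.e-04 -0.e+00 -1.e+00]
side lamp_mouth 0.82 [274.4 194.8] [ 0.6008 -0.0273  0.165 ]
side bulb_cap 0.73 [274.5 186.9] [ 0.6019 -0.0153  0.175 ]
wrist lamp_mouth 0.66 [281.1 237. ] [ 0.5977 -0.0164  0.165 ]
side axis z .165,.175,.221 [[298.7, 496.1], [299.7, 461.0], [304.2, 293.5]]
wrist axis [[272.4, 507.4], [272.5, 531.2], [273.6, 766.3]]
```

View pics/s15z.png

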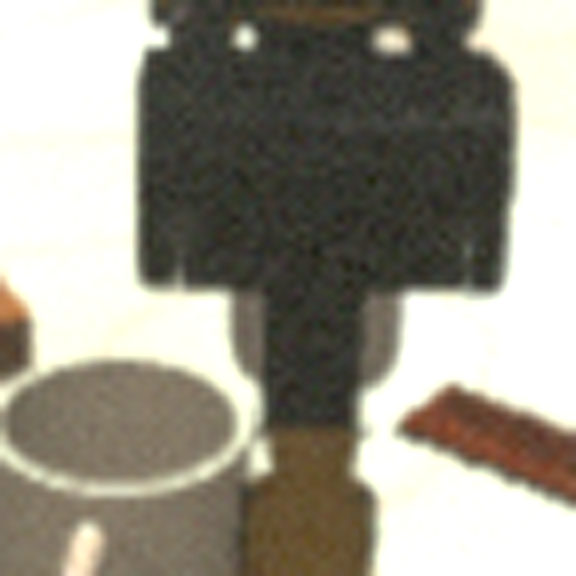

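View pics/w15z.png

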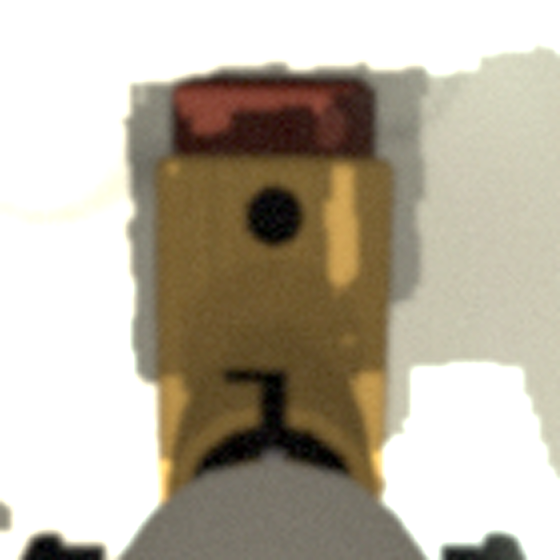

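The cap (crop 268–357) and barrel (247–377) are concentric in the side view. In the wrist view the slot, mouth and foot centres are all at 274.5, and the bulb axis is at 273–275. One last check of the bystanders before handing in.

```bash
python3 - <<'E'
from h import *
import pickle
old=pickle.load(open("cams.pkl","rb"))
out=[]
for n in ["side","top"]:
  r=vision.read_camera(n)
  d=cv2.absdiff(cv2.GaussianBlur(r["color"],(5,5),0),cv2.GaussianBlur(old[n]["color"],(5,5),0)).max(2)
  out.append(cv2.resize(np.vstack([r["color"][:,:,::-1],cv2.cvtColor(np.clip(d.astype(int)*3,0,255).astype(np.uint8),cv2.COLOR_GRAY2BGR)]),(395,592)))
cv2.imwrite("pics/fin.png",np.hstack(out))
s=state();print(s["t"],s["tool_pos"],s["finger_gap"],s["contact_force"],np.abs(s["qd"]).max())
E
```

```text
24.875 [ 0.59772773 -0.01759952  0.20205855] 0.039354680323447515 [ 0.59665767 -0.28290147 -0.0851314 ] 0.0012145283092444476
```

View pics/fin.png

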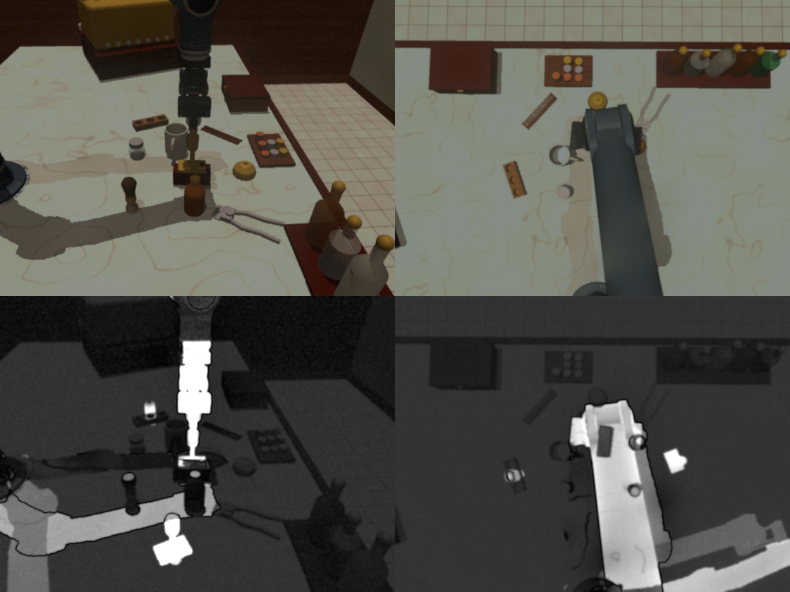

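Comparing the first and last pictures, only the lamp, the bulb, the arm and its shadow have changed. Every bystander is in place and the arm is still, so I'm handing in.

```bash
python3 - <<'E'
from plant import order
print(order.finish_job())
E
```

```text
the job is handed in; nothing more can be done
None
```

The lamp stands upright on the plinth and has been let go. The bulb is held still above its socket, and I handed the job in at about 25 s of the 64 s; no verdict was reported.

- **Lamp:** After release, the wrist, side and top views put it centred on the plinth to about 1 mm. Its foot lies parallel to the plinth's length to within 1°.
- **Bulb position:** In the last side and wrist views the cap, socket mouth and slot line up to within about 0.5 mm.
- **Bulb pins:** I turned the bulb so its pins match the lamp's yaw of about −4.4°. My two readings of the rack's yaw differed by about 1° (20.2° from the wrist camera, 21.4° from the top), so the pins could be off by that much.
- **Gap above the socket:** About 10 mm from the arm's readings. The side view suggested 11–12 mm, and I left it there.
- **Contact and bystanders:** The wrist force stayed near zero over the lamp, so there was no sign of the bulb touching it. Comparing the first and last pictures, nothing else on the desk had moved, though in the last top view the arm hid the bottle and brush; those two I saw only from the side.

**Disagreements along the way:**
- The top and wrist cameras differed by about 4 mm on where the bulb stood in the rack. I used the wrist value, and the bulb was centred between the fingers.
- The networks' side-view estimates of the mouth and cap scattered by up to 10 mm (one cap reading was on the wrong object), so for the final centring I relied on edges measured in the pictures.

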